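# Tick off the watered herb rows on the reminder pucks

## Robot

A 7-joint arm with a two-finger parallel gripper is mounted at the origin on the work surface. World frame = base frame: x ahead of the robot, y to its left, z up, the work surface at z = 0. Lengths are in m, angles in degrees, forces in N, time in s.
With the tool pointing down it reaches from about 0.35 to 0.9 m from the base axis. Payload 7.2 kg.
Tool frame: the origin (TCP) lies between the finger pads; the fingertips stand 19 mm ahead of it and the grasp point (between the pads) is the TCP; z points along the fingers, y is the direction in which the jaws open and shut (so a half turn about z gives the same grasp; the last joint's range is limited). The gripper opens to 88 mm and grips with 3 to 60 N. Pads are 20 mm wide; open, the fingers measure 115 mm over their backs; the gripper's body (75 mm by 178 mm) begins 61 mm behind the grasp point.
Start: joints at [-3.908, 23.554, -0.728, 91.456, 0.321, 64.991, -4.71], TCP at [0.625, -0, 0.242] pointing down, gripper open.
Joint ranges: [-169.25, 169.25], [-16.82, 113.86], [-84.01, 82.57], [7.8, 145.47], [-59.2, 239.2], [7.22, 106.19], [-163.78, 163.78]. Speed limits (degrees/s): [136.94, 136.94, 172.46, 172.46, 180, 180, 180].

## Interface

Orientations are given as [roll, pitch, yaw] about the fixed x, y, z axes, in that order (R = Rz(yaw) Ry(pitch) Rx(roll)).
In Python, from plant import ctrl gives the robot as it stands.
- The arm moves only by the tool drive_tool, never from a script. Its argument "motion" is a list of rows, each a list of 3 entries, a list of its own where there are three numbers: the finger opening in m, from 0 to 0.0878, then the shift along the tool's x, y, z in m, then the turn about the tool's z in rad. In form: [[hand, [dx, dy, dz], roll], ...]. A call has 1 to 8 rows; each row shifts and turns the pose as measured when the row begins, along the tool's axes as they then stand; what a row does not reach is not made up. A row lasts 1/10 s, in which the tool goes at most 50 mm and 8.59 degrees, less where a joint would pass 70% of its speed; a pose out of reach is approached as far as the arm can. A call with a gripper value outside its range is refused whole. The fingers move at their own pace and stop on an object; "grip_force" is the grip in N (left out, the last holds). Time passes only in rows, so rows that do not move let the fingers close. It gives the time, the measured TCP pose, the force and the opening at its end, in the units of the state.
- ctrl.observe(): the state, without advancing time (a new reading comes with each control period).
- ctrl.snapshot(name): name is "scene" or "side" or "wrist"; returns the picture (480x640x3 uint8, red, green, blue); there is no depth.
- ctrl.get_calibration(name): a dict with "mtx" (3x3 intrinsics, pixels), "k1" (the pictures are not rectified: a ray, as slopes to the right and down, at radius r is drawn at 1 + k1 r^2 times it, then the intrinsics apply), "world_to_cam" (4x4, takes a point from world to camera coordinates); the wrist camera has in their place "hand_eye" (4x4, takes a point from camera to tool coordinates, whose origin is the TCP and whose axes are the flange's). Camera axes: x right, y down, z forward; pixel columns grow to the right and rows downward; lengths in m; the calibration is good to about 2 mm. A picture is of the moment at which its call begins: read the wrist's pose just before it. get_calibration takes no time and is no camera call.
- ctrl.sign_off(): hands the job in, once; it reports no verdict.
Trained networks look in the newest picture that a camera, given by its name, has taken for a name from the list of things; names that differ only in an ending like _2 or _b are one class to them, and where a whole thing is asked for, a point or a joint stands for the part that bears it (a point fixed in the world has none). Each returns a list of dicts, best first, with "score" (0 to 1); they miss things now and then, are a little off and sometimes report something else, mostly with a low value. They report only what shows in the picture. A call takes as long as a camera call. They do not tell look-alikes from the thing itself.
- ctrl.search_frame(camera, thing): "position" ([column, row] in pixels, amid what is visible of it).
- ctrl.trace(camera, thing): "region" (480x640 bool, what is visible of it) and "position" ([column, row] in pixels, amid what is visible of it).
The state is a dict: "time": time; "qpos": joint angles; "qd": joint speeds; "joint_torque": joint torques, N m; "tcp_pos": TCP position; "eef_rot": TCP orientation; "ft_force": force on the tool from outside, world axes, zero at the start; "ft_torque": the same for the moment, N m; "finger_gap": finger opening in m.
Only numpy, scipy, OpenCV 4.12 (cv2) and the standard library are available. Lean on these libraries where they do the work, as an engineer would, in place of code of your own. Each camera call takes 0.05 s, during which the arm holds its last target. There are 200 camera calls.

## Task

The herb rows have been watered, so tick them off in the order they were done: with a fingertip press the green reminder puck's cap in until it stays down, then the blue one, then the yellow one, each lightly. Leave the red cap popped up, as its row is still dry. Pick nothing up, and leave the pucks and everything else on the cart standing where they are.

Things in the scene. Friction and masses are not known exactly. Their poses are not given: they have to be found in the camera images.
- puck_green: the watering-reminder puck with the green cap and green band: a loose upright white plastic disc, 76 mm across, 36 mm tall, about 0.4 kg, on a rubber foot; origin at the centre of its underside, z up
- cap_green_top (a point): centre of the top face of the green cap, a flat-topped green plastic button 36 mm across in the middle of the puck; popped up it stands 15 mm above the white housing (51 mm above the cart top), fully pressed 3 mm above it; the point moves with the cap; z up
- cap_green (a joint): how far the green cap is pressed down, m: 0 to 0.002 at the start (popped up), 0.012 at its stop; it slides straight down against a steady friction of about 2.5 N (3 to 10 N of push is plenty; against its stop it must not take 30 N), stays where it is left, and counts as pressed in beyond 0.008
- puck_blue: the watering-reminder puck with the blue cap and blue band: a loose upright white plastic disc, 76 mm across, 36 mm tall, about 0.4 kg, on a rubber foot; origin at the centre of its underside, z up
- cap_blue_top (a point): centre of the top face of the blue cap, a flat-topped blue plastic button 36 mm across in the middle of the puck; popped up it stands 15 mm above the white housing (51 mm above the cart top), fully pressed 3 mm above it; the point moves with the cap; z up
- cap_blue (a joint): how far the blue cap is pressed down, m: 0 to 0.002 at the start (popped up), 0.012 at its stop; it slides straight down against a steady friction of about 2.5 N (3 to 10 N of push is plenty; against its stop it must not take 30 N), stays where it is left, and counts as pressed in beyond 0.008
- puck_yellow: the watering-reminder puck with the yellow cap and yellow band: a loose upright white plastic disc, 76 mm across, 36 mm tall, about 0.4 kg, on a rubber foot; origin at the centre of its underside, z up
- cap_yellow_top (a point): centre of the top face of the yellow cap, a flat-topped yellow plastic button 36 mm across in the middle of the puck; popped up it stands 15 mm above the white housing (51 mm above the cart top), fully pressed 3 mm above it; the point moves with the cap; z up
- cap_yellow (a joint): how far the yellow cap is pressed down, m: 0 to 0.002 at the start (popped up), 0.012 at its stop; it slides straight down against a steady friction of about 2.5 N (3 to 10 N of push is plenty; against its stop it must not take 30 N), stays where it is left, and counts as pressed in beyond 0.008
- puck_red: the watering-reminder puck with the red cap and red band: a loose upright white plastic disc, 76 mm across, 36 mm tall, about 0.4 kg, on a rubber foot; origin at the centre of its underside, z up
- cap_red_top (a point): centre of the top face of the red cap, a flat-topped red plastic button 36 mm across in the middle of the puck; popped up it stands 15 mm above the white housing (51 mm above the cart top), fully pressed 3 mm above it; the point moves with the cap; z up
- cap_red (a joint): how far the red cap is pressed down, m: 0 to 0.002 at the start (popped up), 0.012 at its stop; it slides straight down against a steady friction of about 2.5 N (3 to 10 N of push is plenty; against its stop it must not take 30 N), stays where it is left, and counts as pressed in beyond 0.008
- pot: empty mustard-yellow ceramic pot, 100 mm across the rim, 90 mm tall, standing loose; origin at the centre of its underside. Bystander
- clay_pot: small empty terracotta pot, 76 mm across, 70 mm tall, standing loose; origin at the centre of its underside. Bystander
- mister: amber bottle with black cap, 60 mm across, 150 mm tall, standing loose; origin at the centre of its underside. Bystander
- dustpan: stainless steel dustpan lying flat, pan 200 x 200 mm, 45 mm high at the back wall, round handle reaching 230 mm from the origin along its -x; origin under the centre of the pan. Bystander
- broom: grey plastic hand broom lying on its side, 45 mm high, head from 0 to 145 mm along its +x, handle to 150 mm along its -x; origin underneath, where handle meets head. Bystander
- grabber: spring-loaded steel pot grabber (tongs) with red grips and black rubber tips, lying flat, 215 mm long along its x, 85 mm wide, 18 mm high; origin underneath its middle. Bystander
Things that resemble listed ones, but are neither listed nor needed, are in the scene too. What is shaped like the puck_yellow but purple is not meant. Leave any pink look-alike of the puck_green alone.

How it is judged (in metres and radians):
On the way, in this order (a step that is already met when the one before it is completed fails the run):
1. the green cap is pressed in (more than 8 mm of its 12 mm) (value of joint cap_green above 0.008 m), for 0.2 s.
2. the blue cap is pressed in (more than 8 mm of its 12 mm) (value of joint cap_blue above 0.008 m), for 0.2 s.
3. the yellow cap is pressed in (more than 8 mm of its 12 mm) (value of joint cap_yellow above 0.008 m), for 0.2 s.
At the end, for the whole second after the job is handed in: The green, blue and yellow caps are each pressed in more than 8 mm of their 12 mm, the red cap less than 5 mm; all four pucks stand upright and still within 20 mm of where they started; the pots, bottle, dustpan, broom and grabber lie within 30 mm of where they started (value of joint each of cap_green, cap_blue, cap_yellow above 0.008 m and value of joint cap_red below 0.005 m and distance of each of puck_green, puck_blue, puck_yellow, puck_red from where it was at the start of the episode below 0.02 m and angle between each of puck_green, puck_blue, puck_yellow, puck_red's own z axis and vertical below 0.1 rad and linear speed of each of puck_green, puck_blue, puck_yellow, puck_red below 0.02 m/s and distance of each of pot, clay_pot, mister, dustpan, broom, grabber from where it was at the start of the episode below 0.03 m); the robot touches nothing.
It fails at once if a cap is pressed (5 mm) out of turn: blue before green is in, or yellow before blue is in ((value of joint cap_blue above 0.005 m and value of joint cap_green below 0.008 m) or (value of joint cap_yellow above 0.005 m and value of joint cap_blue below 0.008 m)).
It fails at once if the red cap is pressed (5 mm) (value of joint cap_red above 0.005 m).
It fails at once if a puck is pressed hard (more than 30 N) (contact force between any of the fingers, the arm and puck_green above 30 N or contact force between any of the fingers, the arm and puck_blue above 30 N or contact force between any of the fingers, the arm and puck_yellow above 30 N or contact force between any of the fingers, the arm and puck_red above 30 N).
It fails at once if a puck is lifted (12 mm), tipped (0.25 rad) or shoved (20 mm) (height (world z) of any of puck_green, puck_blue, puck_yellow, puck_red above 0.012 m or angle between any of puck_green, puck_blue, puck_yellow, puck_red's own z axis and vertical above 0.25 rad or distance of any of puck_green, puck_blue, puck_yellow, puck_red from where it was at the start of the episode above 0.02 m).
It fails at once if a bystander is picked up, knocked or shifted by 30 mm (distance of any of pot, clay_pot, mister, dustpan, broom, grabber from where it was at the start of the episode above 0.03 m).
It also fails if it takes over 48 s, if anything falls off the work surface, if the arm or the gripper's body presses on something with over 40 N, if the wrist force passes 120 N, or if a joint passes its speed limit or range.

## Working session

There is one attempt and no reset: what is moved stays moved. The work goes in short steps, Python scripts to look and compute and a tool call to move; the robot and the scene stay as the last step left them, time stands still between calls to the robot, and variables do not carry over. Pictures are saved under pics/ and viewed, about 8 in all and at most 12, crops included, and the job is handed in when it is done.

Besides the shell and the picture viewer there is one more tool, called after "Request:" as a command line: name --argument value ..., lists and objects as JSON in quotes. drive_tool: Moves the arm, as the interface text tells. Its arguments: {"type":"object","properties":{"motion":{"type":"array"},"grip_force":{"type":"number"}},"required":["motion"]}

```bash
mkdir -p pics; ls; cat > h.py <<'E'
import numpy as np, cv2
from scipy.spatial.transform import Rotation as R
from plant import ctrl
def ray(cam, px, st=None):
    c=ctrl.get_calibration(cam); K=np.array(c["mtx"]); 
    d=(np.linalg.inv(K)@[px[0],px[1],1])[:2]; u=d.copy()
    for _ in range(20): u=d/(1+c["k1"]*(u@u))
    v=np.r_[u,1]
    if cam=="wrist":
        H=np.array(c["hand_eye"]); T=np.eye(4); T[:3,:3]=R.from_euler("xyz",st["eef_rot"],degrees=True).as_matrix(); T[:3,3]=st["tcp_pos"]
        M=T@H
    else: M=np.linalg.inv(np.array(c["world_to_cam"]))
    return M[:3,3], M[:3,:3]@v
def onplane(cam,px,z,st=None):
    o,d=ray(cam,px,st); return o+d*(z-o[2])/d[2]
E
python3 - <<'E'
from h import *
st=ctrl.observe(); print(st)
for c in ["scene","side","wrist"]:
    im=ctrl.snapshot(c); cv2.imwrite(f"pics/{c}0.png",im[...,::-1])
    for n in ["green","blue","yellow","red"]:
        for r in ctrl.search_frame(c,f"cap_{n}_top")[:4]:
            print(c,n,round(r["score"],2),np.round(r["position"]),onplane(c,r["position"],.045,st).round(3))
E
```

```text
pics
{'time': 0.0, 'qpos': array([-3.9063658 , 23.59811597, -0.7270156 , 91.50366372,  0.31823904,
       64.98905749, -4.71056618]), 'qd': array([0.02610959, 0.04413375, 0.06339907, 0.03398105, 0.02254393,
       0.06854509, 0.02050145]), 'joint_torque': array([-2.92756195e-04, -5.87956166e+01,  6.41712137e-01, -2.91074431e+01,
       -5.37758670e-02,  1.83686998e-02,  1.53371734e-04]), 'tcp_pos': array([ 6.24532831e-01, -5.22793707e-05,  2.40832581e-01]), 'eef_rot': array([-1.79911267e+02,  4.45813069e-03,  8.99970273e+01]), 'ft_force': array([-0.11077589,  0.55540999,  0.34657371]), 'ft_torque': array([-0.06192051, -0.02375515, -0.01658848]), 'finger_gap': 0.08794942046609185}
scene green 0.4 [304. 185.] [0.362 0.086 0.045]
scene blue 0.43 [348. 246.] [0.629 0.046 0.045]
scene blue 0.32 [297. 276.] [ 0.626 -0.129  0.045]
scene yellow 0.55 [200. 293.] [ 0.515 -0.365  0.045]
scene yellow 0.45 [242. 269.] [ 0.515 -0.235  0.045]
scene yellow 0.45 [346. 249.] [0.633 0.034 0.045]
side green 0.75 [238. 308.] [0.718 0.255 0.045]
side green 0.7 [340. 246.] [0.47  0.003 0.045]
side green 0.62 [282. 252.] [0.634 0.047 0.045]
side green 0.43 [377. 273.] [0.359 0.088 0.045]
side blue 0.61 [283. 254.] [0.629 0.056 0.045]
side yellow 0.56 [337. 191.] [ 0.503 -0.226  0.045]
side red 0.43 [324. 310.] [0.489 0.23  0.045]
wrist green 0.88 [162. 227.] [ 0.467 -0.008  0.045]
wrist green 0.8 [ 50. 134.] [0.364 0.084 0.045]
wrist blue 0.57 [327. 173.] [0.632 0.044 0.045]
wrist yellow 0.78 [218. 410.] [ 0.506 -0.228  0.045]
```

```bash
cd pics; python3 -c "
import cv2,numpy as np
a=[cv2.imread(f'{c}0.png') for c in ['scene','side','wrist']]
cv2.imwrite('v1.png',cv2.resize(a[0][110:380,130:490],(800,600)))
cv2.imwrite('v2.png',cv2.resize(a[1][130:400,150:510],(800,600)))
"
```

```text
(no output)
```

View pics/v1.png

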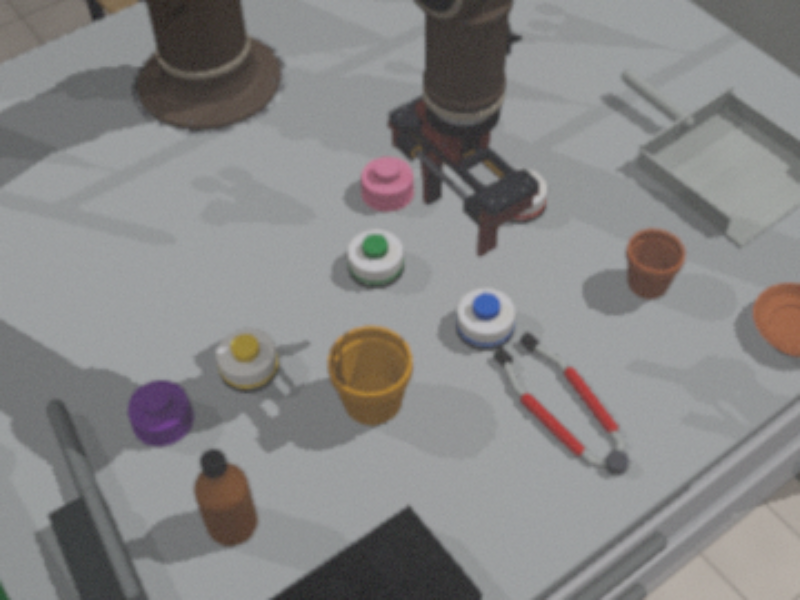

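View pics/v2.png

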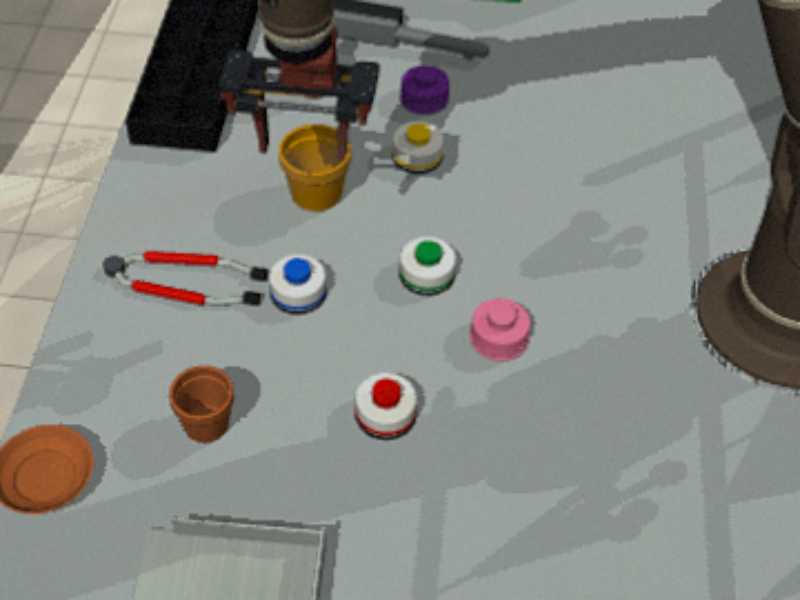

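View pics/wrist0.png

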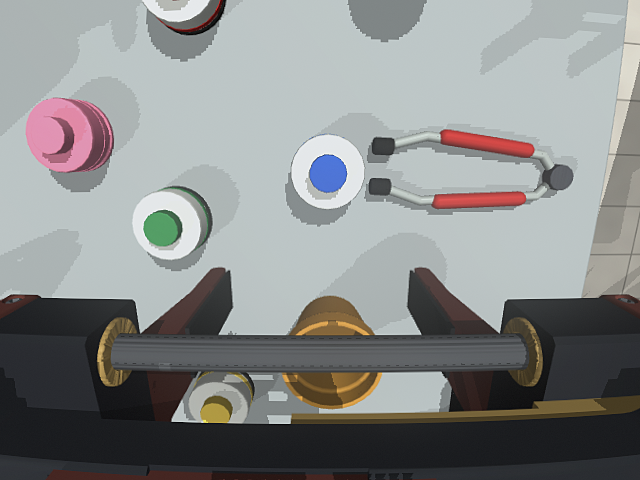

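The pictures show the pucks clearly. In the wrist view, the green cap is at (162,227), blue at (327,173) and yellow at (218,410). Red is at the top edge (175,0). The pink look-alike is at (55,135) and the purple one is only in the scene view, at about (202,295). White housings mark out the wanted pucks; pink and purple are solid-coloured. Next I'll refine the cap centres by colour.

```bash
cat >> h.py <<'E'
HUE={"green":(45,85),"blue":(105,125),"yellow":(20,32)}
def cap(cam,bgr,n,near,st,z=.051,r=25):
    h=cv2.cvtColor(bgr,cv2.COLOR_BGR2HSV); m=cv2.inRange(h,(HUE[n][0],110,60),(HUE[n][1],255,255))
    k=np.zeros_like(m); cv2.circle(k,tuple(map(int,near)),r,255,-1); m&=k
    k,l,s,c=cv2.connectedComponentsWithStats(m); i=1+np.argmax(s[1:,4])
    x,y,w,hh,a=s[i]; return c[i].round(1),(x,y,w,hh,a),onplane(cam,c[i],z,st).round(4)
E
python3 - <<'E'
from h import *
st=ctrl.observe()
w=cv2.imread("pics/wrist0.png"); s=cv2.imread("pics/side0.png")
for n,p,q in [("green",(162,227),(342,244)),("blue",(327,173),(284,252)),("yellow",(215,408),(338,190))]:
    print(n,cap("wrist",w,n,p,st),cap("side",s,n,q,st,r=12))
b=cv2.resize(w[100:430,20:460],(800,600)); cv2.imwrite("pics/crop1.png",b)
E
```

```text
green (array([160.1, 228.8]), (np.int32(144), np.int32(212), np.int32(34), np.int32(34), np.int32(882)), array([ 0.4682, -0.0089,  0.051 ])) (array([342.3, 243.5]), (np.int32(337), np.int32(239), np.int32(12), np.int32(10), np.int32(100)), array([ 0.4646, -0.0022,  0.051 ]))
blue (array([327.7, 173. ]), (np.int32(310), np.int32(155), np.int32(37), np.int32(38), np.int32(1094)), array([0.6332, 0.0446, 0.051 ])) (array([283.4, 251.5]), (np.int32(278), np.int32(246), np.int32(12), np.int32(12), np.int32(113)), array([0.6297, 0.0507, 0.051 ]))
yellow (array([216., 410.]), (np.int32(200), np.int32(396), np.int32(32), np.int32(27), np.int32(705)), array([ 0.5061, -0.2234,  0.051 ])) (array([337.8, 190.1]), (np.int32(333), np.int32(186), np.int32(11), np.int32(10), np.int32(87)), array([ 0.5008, -0.2229,  0.051 ]))
```

View pics/crop1.png

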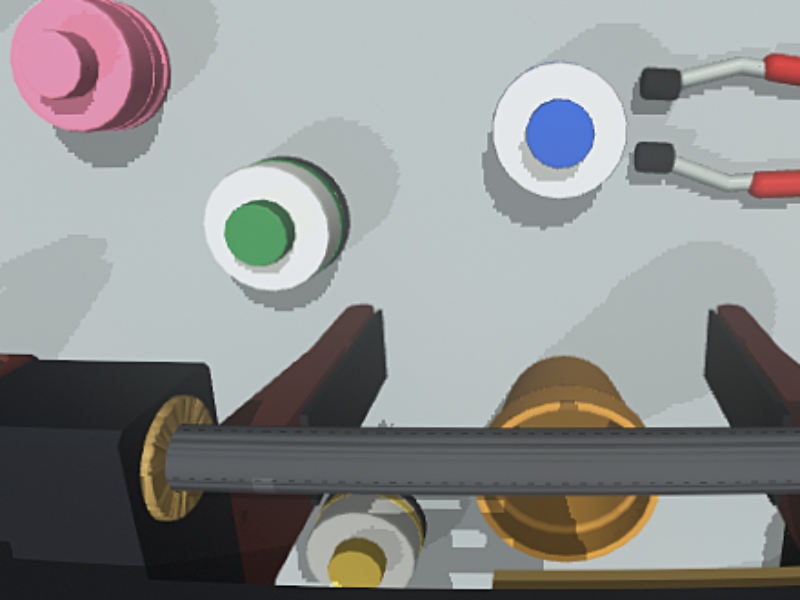

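Request:
drive_tool --motion '[[0,[0,0,0],0],[0,[0,0,0],0],[0,[0,0,0],0],[0,[0,0,0],0]]' --grip_force 10

```text
time: 1.15
tcp_pos: [0.625, -0.0, 0.2417]
eef_rot: [180.0, 0.0, 90.0]
ft_force: [0.8, -0.7, -0.1]
finger_gap: 0.0592
```

The crop confirms the three wanted caps, each on a white housing. The wrist and side estimates differ by up to 6 mm, so I'll move so the wrist camera looks straight at green from nearer.

Request:
drive_tool --motion '[[0,[-0.01,-0.03,0.0],0],[0,[-0.01,-0.03,0.01],0],[0,[-0.01,-0.03,0.01],0],[0,[-0.01,-0.03,0.01],0],[0,[-0.01,-0.03,0.01],0],[0,[0,0,0],0],[0,[0,0,0],0]]'

```text
time: 1.85
tcp_pos: [0.4702, -0.0511, 0.1999]
eef_rot: [179.9, -0.0, 90.0]
ft_force: [0.2, -0.7, 0.5]
finger_gap: 0.0035
```

```bash
cat > look.py <<'E'
import sys
from h import *
n,tx,ty,z=sys.argv[1],*map(float,sys.argv[2:5]); out=sys.argv[5]
st=ctrl.observe(); w=ctrl.snapshot("wrist")[...,::-1].copy(); cv2.imwrite(out,w)
c=ctrl.get_calibration("wrist"); H=np.array(c["hand_eye"]); K=np.array(c["mtx"])
T=np.eye(4); T[:3,:3]=R.from_euler("xyz",st["eef_rot"],degrees=True).as_matrix(); T[:3,3]=st["tcp_pos"]
M=T@H; print("cam pos",M[:3,3].round(3),"fwd",M[:3,2].round(2))
p=np.linalg.inv(M)@[tx,ty,z,1]; u=p[:2]/p[2]; u*=1+c["k1"]*(u@u); px=K[:2,:2]@u+K[:2,2]
print("expect",px.round()); print(cap("wrist",w,n,np.clip(px,0,479),st,z,60)); print(st["tcp_pos"].round(4),st["ft_force"].round(1),st["finger_gap"],st["time"])
E
python3 look.py green .467 -.007 .051 pics/w1.png
```

```text
cam pos [0.47  0.018 0.343] fwd [ 0.   -0.25 -0.97]
expect [315. 178.]
(array([314.6, 180.2]), (np.int32(294), np.int32(159), np.int32(42), np.int32(43), np.int32(1358)), array([ 0.4669, -0.0091,  0.051 ]))
[ 0.4702 -0.0511  0.1999] [ 0.2 -0.7  0.5] 0.0034910717102618863 1.85
```

Request:
drive_tool --motion '[[0,[0.022,-0.0015,0.03],0],[0,[0.02,-0.0015,0.03],0],[0,[0,0,0.03],0],[0,[0,0,0.02],0],[0,[0,0,0.01],0],[0,[0,0,0],0]]'

```text
time: 2.5
tcp_pos: [0.4774, -0.0044, 0.0788]
eef_rot: [179.3, -0.1, 90.2]
ft_force: [-0.7, 1.0, -0.2]
finger_gap: 0.0006
```

```bash
python3 - <<'E'
from h import *
st=ctrl.observe(); print(st["tcp_pos"].round(4),st["finger_gap"])
a=ctrl.snapshot("wrist")[...,::-1]; b=ctrl.snapshot("side")[150:350,200:467,::-1]
cv2.imwrite("pics/p1.png",np.hstack([cv2.resize(a,(400,300)),cv2.resize(b,(400,300),interpolation=2)]))
E
```

```text
[ 0.4774 -0.0044  0.0788] 0.0005542765666296675
```

View pics/p1.png

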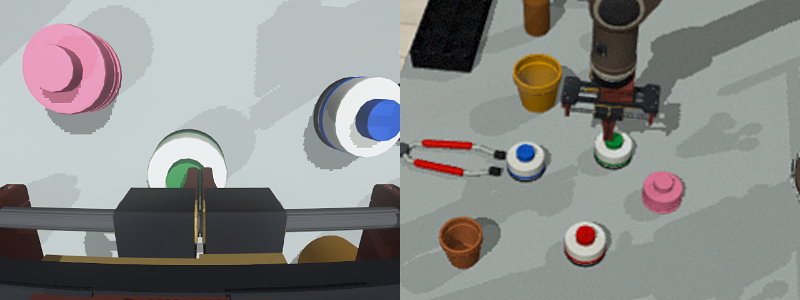

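The closed fingers are just above the green cap (wrist panel about (190,175)), but the measured x has drifted 10 mm. I'll correct that before pressing.

Request:
drive_tool --motion '[[0,[-0.004,-0.01,0],0],[0,[0,0,0],0],[0,[0,0,0],0]]'

```text
time: 2.9
tcp_pos: [0.469, -0.0094, 0.0825]
eef_rot: [178.9, -0.1, 90.1]
ft_force: [0.9, -1.1, -0.1]
finger_gap: 0.0003
```

Request:
drive_tool --motion '[[0,[0,-0.001,0.005],0],[0,[0,-0.001,0.004],0],[0,[0,0,0.003],0],[0,[0,0,0],0]]'

```text
time: 3.3
tcp_pos: [0.4677, -0.0096, 0.0706]
eef_rot: [178.7, -0.1, 90.1]
ft_force: [-0.2, 0.3, 0.6]
finger_gap: 0.0004
```

Request:
drive_tool --motion '[[0,[0,0,0.003],0],[0,[0,0,0.003],0],[0,[0,0,0],0]]'

```text
time: 3.6
tcp_pos: [0.468, -0.0095, 0.0641]
eef_rot: [178.8, -0.1, 90.1]
ft_force: [0.1, 0.2, 1.3]
finger_gap: 0.0005
```

Request:
drive_tool --motion '[[0,[0,0,0.002],0],[0,[0,0,0.002],0],[0,[0,0,0],0]]'

```text
time: 3.9
tcp_pos: [0.4681, -0.0095, 0.0598]
eef_rot: [178.8, -0.1, 90.1]
ft_force: [0.8, -0.4, 0.2]
finger_gap: 0.0007
```

Request:
drive_tool --motion '[[0,[0,0,0.001],0],[0,[0,0,0],0],[0,[0,0,0],0]]'

```text
time: 4.2
tcp_pos: [0.468, -0.0095, 0.0586]
eef_rot: [178.8, -0.1, 90.1]
ft_force: [0.2, 0.4, 1.4]
finger_gap: 0.0002
```

Request:
drive_tool --motion '[[0,[0,0,-0.01],0],[0,[0,0,-0.03],0],[0,[-0.02,0,-0.03],0],[0,[-0.03,0,-0.03],0],[0,[-0.03,0,-0.03],0],[0,[0,0,0],0],[0,[0,0,0],0]]'

```text
time: 4.9
tcp_pos: [0.4651, -0.0915, 0.1967]
eef_rot: [178.7, -0.1, 90.2]
ft_force: [0.4, 0.3, -0.8]
finger_gap: 0.0006
```

```bash
python3 look.py green .468 -.009 .039 pics/w2.png; python3 - <<'E'
from h import *
a=cv2.imread("pics/w2.png"); b=ctrl.snapshot("side")[200:350,230:430,::-1]
cv2.imwrite("pics/p2.png",np.hstack([cv2.resize(a,(400,300)),cv2.resize(b,(400,300),interpolation=2)]))
E
```

```text
cam pos [ 0.462 -0.022  0.34 ] fwd [ 0.02 -0.25 -0.97]
expect [318. 130.]
(array([317.4, 131.3]), (np.int32(297), np.int32(110), np.int32(42), np.int32(44), np.int32(1412)), array([ 0.4672, -0.01  ,  0.039 ]))
[ 0.4651 -0.0915  0.1967] [ 0.4  0.3 -0.8] 0.0006023903387190755 4.9
```

View pics/p2.png

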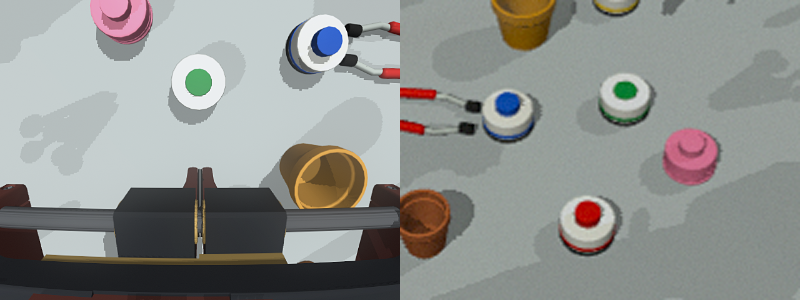

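Green is down, flush in the side panel at (625,92), and its puck hasn't moved. Now I'll go to blue.

Request:
drive_tool --motion '[[0,[0.018,0.03,0],0],[0,[0.018,0.03,0],0],[0,[0.018,0.03,0],0],[0,[0.018,0.03,0],0],[0,[0.018,0.03,0],0],[0,[0,0.018,0],0],[0,[0,0,0],0],[0,[0,0,0],0]]'

```text
time: 5.8
tcp_pos: [0.6313, 0.0151, 0.187]
eef_rot: [179.9, -0.3, 91.0]
ft_force: [0.5, -1.5, 0.3]
finger_gap: 0.0005
```

```bash
python3 look.py blue .633 .045 .051 pics/w3.png
```

```text
cam pos [0.631 0.084 0.331] fwd [ 0.01 -0.25 -0.97]
expect [321. 198.]
(array([321.6, 197.9]), (np.int32(300), np.int32(176), np.int32(44), np.int32(45), np.int32(1513)), array([0.6332, 0.045 , 0.051 ]))
[0.6313 0.0151 0.187 ] [ 0.5 -1.5  0.3] 0.0005264644412928217 5.8
```

Blue is at (0.633, 0.045).

Request:
drive_tool --motion '[[0,[0.03,0.002,0],0],[0,[0,0,0.03],0],[0,[0,0,0.03],0],[0,[0,0,0.03],0],[0,[0,0,0.01],0],[0,[0,0,0],0],[0,[0,0,0],0]]'

```text
time: 6.55
tcp_pos: [0.6276, 0.0445, 0.0863]
eef_rot: [180.0, -0.3, 90.8]
ft_force: [0.0, -0.5, 0.2]
finger_gap: 0.0006
```

Request:
drive_tool --motion '[[0,[0,0.005,0],0],[0,[0,0,0.008],0],[0,[0,0,0.003],0],[0,[0,0,0],0]]'

```text
time: 6.95
tcp_pos: [0.6355, 0.0444, 0.0789]
eef_rot: [179.6, -0.3, 90.7]
ft_force: [0.4, -1.1, -0.1]
finger_gap: 0.0005
```

Request:
drive_tool --motion '[[0,[0,-0.001,0.005],0],[0,[0,-0.001,0.003],0],[0,[0,0,0],0]]'

```text
time: 7.25
tcp_pos: [0.6334, 0.0444, 0.0704]
eef_rot: [179.6, -0.3, 90.8]
ft_force: [-1.2, -0.1, 0.6]
finger_gap: 0.0003
```

Request:
drive_tool --motion '[[0,[0,0,0.003],0],[0,[0,0,0.003],0],[0,[0,0,0],0]]'

```text
time: 7.55
tcp_pos: [0.6335, 0.0445, 0.0643]
eef_rot: [179.5, -0.3, 90.8]
ft_force: [-0.0, 0.4, 0.2]
finger_gap: 0.0006
```

Request:
drive_tool --motion '[[0,[0,0,0.002],0],[0,[0,0,0.002],0],[0,[0,0,0],0]]'

```text
time: 7.85
tcp_pos: [0.6336, 0.0445, 0.0602]
eef_rot: [179.5, -0.3, 90.7]
ft_force: [-0.8, 0.1, 0.4]
finger_gap: 0.0004
```

Request:
drive_tool --motion '[[0,[0,0,0.0015],0],[0,[0,0,0],0],[0,[0,0,-0.01],0],[0,[0,0,-0.04],0],[0,[0,0,-0.04],0],[0,[-0.02,0,-0.04],0],[0,[-0.04,0,0],0],[0,[0,0,0],0]]'

```text
time: 8.65
tcp_pos: [0.6331, -0.0168, 0.1953]
eef_rot: [179.6, -0.3, 90.9]
ft_force: [0.4, -0.3, -1.0]
finger_gap: 0.0005
```

```bash
python3 look.py blue .633 .045 .039 pics/w4.png; python3 - <<'E'
from h import *
a=cv2.imread("pics/w4.png"); b=ctrl.snapshot("side")[200:350,230:430,::-1]
cv2.imwrite("pics/p4.png",np.hstack([cv2.resize(a,(400,300)),cv2.resize(b,(400,300),interpolation=2)]))
E
```

```text
cam pos [0.632 0.052 0.339] fwd [ 0.01 -0.25 -0.97]
expect [318. 156.]
(array([319.1, 156.2]), (np.int32(299), np.int32(136), np.int32(42), np.int32(42), np.int32(1367)), array([0.6335, 0.0451, 0.039 ]))
[ 0.6331 -0.0168  0.1953] [ 0.4 -0.3 -1. ] 0.00045937079844735697 8.65
```

View pics/p4.png

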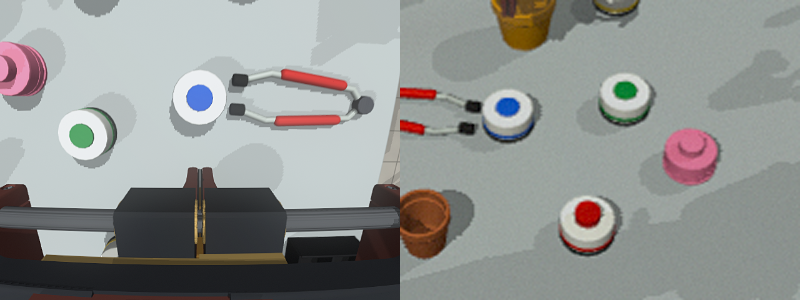

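Blue is down too, flush at (508,105) in the side panel, with green and red as expected. Now yellow.

Request:
drive_tool --motion '[[0,[-0.035,-0.018,0],0],[0,[-0.035,-0.018,0],0],[0,[-0.035,-0.018,0],0],[0,[-0.035,-0.018,0],0],[0,[-0.035,-0.018,0],0],[0,[-0.035,-0.018,0],0],[0,[-0.035,-0.018,0],0],[0,[0,0,0],0]]'

```text
time: 9.55
tcp_pos: [0.5106, -0.2541, 0.1871]
eef_rot: [179.9, -1.0, 92.2]
ft_force: [-0.9, -0.4, -0.0]
finger_gap: 0.0005
```

```bash
python3 look.py yellow .505 -.223 .051 pics/w5.png
```

```text
cam pos [ 0.508 -0.187  0.332] fwd [ 0.01 -0.24 -0.97]
expect [313. 198.]
(array([310.6, 207.4]), (np.int32(290), np.int32(186), np.int32(43), np.int32(44), np.int32(1445)), array([ 0.5034, -0.2308,  0.051 ]))
[ 0.5106 -0.2541  0.1871] [-0.9 -0.4 -0. ] 0.00045937091443551707 9.55
```

View pics/w5.png

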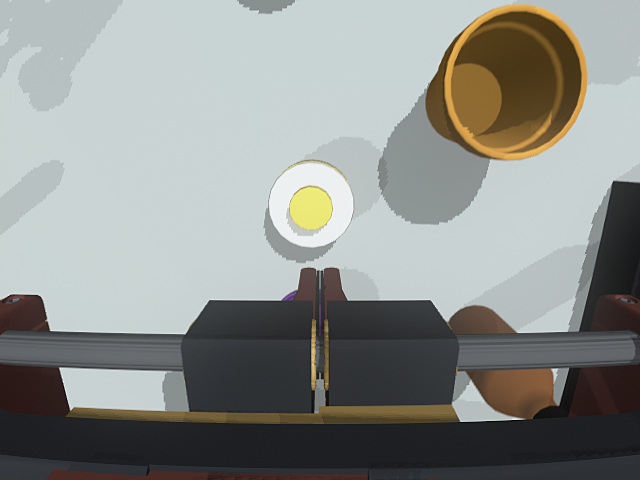

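Yellow is at (311,207), on its white housing, which puts it at (0.503, -0.231). The bottle and pot clear the gripper body.

Request:
drive_tool --motion '[[0,[0.023,-0.006,0],-0.03],[0,[0,0,0.03],0],[0,[0,0,0.03],0],[0,[0,0,0.03],0],[0,[0,0,0.01],0],[0,[0,0,0],0],[0,[0,0,0],0]]'

```text
time: 10.3
tcp_pos: [0.5115, -0.2119, 0.0851]
eef_rot: [179.6, -1.4, 95.0]
ft_force: [0.4, 0.0, 0.3]
finger_gap: 0.0003
```

Request:
drive_tool --motion '[[0,[-0.018,-0.0097,0],0.05],[0,[0,0,0],0],[0,[0,0,0],0]]'

```text
time: 10.6
tcp_pos: [0.5049, -0.2325, 0.0879]
eef_rot: [179.4, -1.4, 92.0]
ft_force: [-0.4, -0.5, 0.4]
finger_gap: 0.0007
```

Request:
drive_tool --motion '[[0,[0.001,-0.001,0.007],0],[0,[0,0,0.005],0],[0,[0,0,0.004],0],[0,[0,0,0],0]]'

```text
time: 11.0
tcp_pos: [0.5044, -0.2317, 0.0718]
eef_rot: [179.3, -1.3, 91.9]
ft_force: [-0.4, 0.3, -0.6]
finger_gap: 0.0003
```

Request:
drive_tool --motion '[[0,[0,0,0.003],0],[0,[0,0,0.003],0],[0,[0,0,0.001],0],[0,[0,0,0],0]]'

```text
time: 11.4
tcp_pos: [0.5047, -0.2315, 0.0643]
eef_rot: [179.3, -1.3, 91.9]
ft_force: [0.4, 0.2, 2.2]
finger_gap: 0.0007
```

Request:
drive_tool --motion '[[0,[0,0,0.002],0],[0,[0,0,0.002],0],[0,[0,0,0],0]]'

```text
time: 11.7
tcp_pos: [0.5046, -0.2315, 0.0602]
eef_rot: [179.3, -1.3, 91.9]
ft_force: [-1.1, -1.0, 0.4]
finger_gap: 0.0002
```

Request:
drive_tool --motion '[[0,[0,0,0.0015],0],[0,[0,0,0],0],[0,[0,0,-0.01],0],[0,[0,0,-0.04],0],[0,[0,0,-0.04],0],[0,[0,0,-0.04],0],[0,[-0.02,0,0],0],[0,[0,0,0],0]]'

```text
time: 12.5
tcp_pos: [0.5036, -0.2537, 0.1953]
eef_rot: [179.3, -1.4, 92.0]
ft_force: [0.2, 0.5, -0.5]
finger_gap: 0.0007
```

```bash
python3 look.py yellow .503 -.231 .039 pics/w6.png; python3 - <<'E'
from h import *
a=cv2.imread("pics/w6.png"); b=ctrl.snapshot("side")[160:360,200:467,::-1]
cv2.imwrite("pics/p6.png",np.hstack([cv2.resize(a,(400,300)),cv2.resize(b,(400,300),interpolation=2)]))
E
```

```text
cam pos [ 0.5   -0.188  0.34 ] fwd [ 0.02 -0.23 -0.97]
expect [317. 206.]
(array([317.2, 206.9]), (np.int32(298), np.int32(187), np.int32(40), np.int32(40), np.int32(1252)), array([ 0.5032, -0.2317,  0.039 ]))
[ 0.5036 -0.2537  0.1953] [ 0.2  0.5 -0.5] 0.0006937798092386349 12.5
```

View pics/p6.png

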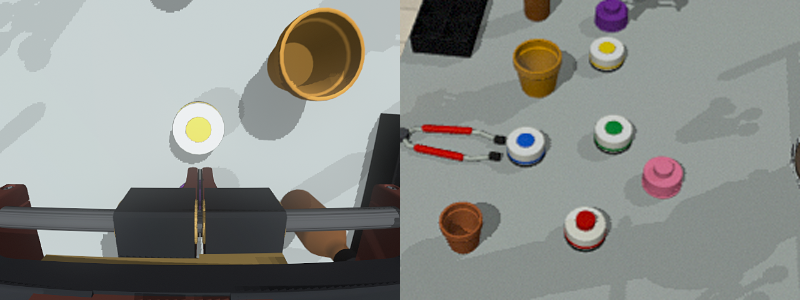

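All three caps are flush, red is still up, everything else is standing where it was, and the arm is clear.

```bash
python3 -c "
from plant import ctrl; print(ctrl.sign_off())"
```

```text
the job is handed in; nothing more can be done
None
```

I pressed the green, blue and yellow caps in that order with the closed fingertips, then backed the arm clear and handed the job in at 12.5 s of the 48 s allowed. The hand-in reports no verdict.

- **Caps:** The last pictures show the three caps flush and the red cap still popped up. I pressed to about 10–12 mm by tool height; the caps' joint values can't be read directly.
- **Force:** The readings taken after each press stayed under about 2.5 N. The peak during a press was not recorded.
- **Positions:** Re-measured after pressing, the three pressed pucks were within about 1 mm of where they were. The red puck, both look-alikes, the pots and the grabber show no visible shift. The bottle is only partly in view. The dustpan and the broom were not checked in the last picture.
- **Disagreements:** The first side-camera estimates of the cap positions were up to 7 mm off the wrist camera, and the first yellow estimate was about 7 mm off because the gripper hid part of that cap. I used the closer wrist views, which agreed with each other. The arm also drifted up to 19 mm sideways on some descents, and I corrected that above each cap before touching it.

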